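Flip open the shoe-care box on the hall ledge

ROBOT

A 6-joint arm with a two-finger parallel gripper is mounted at the origin on the work surface. World frame = base frame: x ahead of the robot, y to its left, z up, the work surface at z = 0. Lengths are in m, angles in rad, forces in N, time in s.
With the tool pointing down it reaches from about 0.25 to 0.725 m from the base axis. Payload 4 kg.
Tool frame: the origin (TCP) lies on the centre line of the jaws, within the pads' length; the fingertips stand 22 mm ahead of it and the grasp point (between the pads) lies 3 mm ahead of it; z points along the fingers, y is the line along which they close (so a half turn about z gives the same grasp; the last joint's range is limited). The gripper opens to 85 mm and grips with 20 to 120 N. Pads are 22 mm wide; open, the fingers measure 114 mm over their backs; the gripper's body (76 mm by 85 mm) begins 54 mm behind the grasp point. The pads swing forward as they close: fully open they stand 13 mm farther back than shut.
Start: joints at [1.29, 0.241, 0.005, 1.335, 0, 1.571], TCP at [0.139, 0.48, 0.253] pointing down, gripper open.
Joint ranges: [-2.72, 2.72], [-1.05, 1.87], [-1.09, 1.28], [-1.99, 2.15], [-1.42, 1.44], [-3.14, 3.14]. Speed limits (rad/s): [2.79, 2.79, 3.14, 3.14, 3.14, 3.14].

INTERFACE

Orientations are given as a unit quaternion [x, y, z, w].
In Python, from workcell import bot gives the robot as it stands.
- The arm moves only by the shell command python3 -m inch 'ROWS'. ROWS is JSON, one flat list of numbers, 7 for each row, row after row: the shift along the world's x, y, z in mm, then the turn, a rotation vector about the world's x, y, z in rad, then the opening in per cent of the stroke, from 0 (shut) to 100 (fully open). A call has 1 to 8 rows; each row is the pose to reach, as a shift and turn from the pose commanded when the call began; what a row does not reach only later rows make up. A row lasts 1/12 s, in which the tool goes at most 41.7 mm and 7.16 degrees, less where a joint would pass 70% of its speed; a pose out of reach is approached as far as the arm can. A call with a gripper value outside its range is refused whole. The fingers move at their own pace and stop on an object; the grip force is fixed at half the most. Time passes only in rows, so rows that repeat a pose let the fingers close. It gives the time, the measured TCP pose, the force, the opening and the grip force at its end, in the units of the state.
- bot.get_obs(): the state, without advancing time (a new reading comes with each control period).
- bot.camera(name): name is "side" or "top" or "wrist"; returns the picture (480x640x3 uint8, blue, green, red); there is no depth.
- bot.camera_info(name): a dict with "intrinsics" (3x3 intrinsics, pixels), "distortion" ([k1, k2, p1, p2, k3] as OpenCV has them; the pictures are not rectified), "camera_from_world" (4x4, takes a point from world to camera coordinates); the wrist camera has in their place "hand_eye" (4x4, takes a point from camera to tool coordinates, whose origin is the TCP and whose axes are the flange's). Camera axes: x right, y down, z forward; pixel columns grow to the right and rows downward; lengths in m; the calibration is good to about 2 mm. A picture is of the moment at which its call begins: read the wrist's pose just before it. camera_info takes no time and is no camera call.
- bot.job_done(): hands the job in; it is judged then, once.
Trained networks look in the newest picture that a camera, given by its name, has taken for a name from the list of things; names that differ only in an ending like _2 or _b are one class to them, and where a whole thing is asked for, a point or a joint stands for the part that bears it (a point fixed in the world has none). Each returns a list of dicts, best first, with "confidence" (0 to 1); they miss things now and then, are a little off and sometimes report something else, mostly with a low value. They report only what shows in the picture. A call takes as long as a camera call. They do not tell look-alikes from the thing itself.
- bot.silhouettes(camera, target): "mask" (480x640 bool, what is visible of it) and "uv" ([column, row] in pixels, amid what is visible of it).
- bot.spot_point(camera, target): "uv" ([column, row] in pixels: a listed point, or the origin of a listed thing).
The state is a dict: "clock": time; "joint_pos": joint angles; "joint_vel": joint speeds; "tau": joint torques, N m; "eef_pos": TCP position; "tool_rot": TCP orientation; "ft_force": force on the tool from outside, world axes, zero at the start; "ft_torque": the same for the moment, N m; "grip_width": finger opening in m; "grasp_force": force on a finger pad.
Only numpy, scipy, OpenCV 4.12 (cv2) and the standard library are available. Lean on these libraries where they do the work, as an engineer would, in place of code of your own. Each camera call takes 0.05 s, during which the arm holds its last target. There are 200 camera calls.

TASK

Open the wooden shoe-care box. The white jar stands right behind it, in the way of the lid: with the lid still shut, first push the jar to the left or right along the ledge, keeping it upright, until it is completely out from behind the box; then push the green lid up by its yellow lip and over past upright, so that it falls back all the way and stays open by itself. Only push, lightly, with the fingers: do not grip or lift the jar or the box, leave the box where it stands, and leave everything else on the ledge where it is.

Things in the scene. Friction and masses are not known exactly. Their poses are not given: they have to be found in the camera images.
- carebox: Wooden box, loose, 100 (x) x 150 (y) x 42 mm high, about 1.5 kg with its fixed contents, standing on the ledge (z = 0). Origin at the centre of its underside. Its +x points away from the robot (to within 0.2 rad), to the hinge side, +y to the left along the hinge.
- lid (a joint): Green flat lid, 100 x 150 x 4 mm, about 0.2 kg, on the box; hinged along the box's rear (+x) upper edge, opening upward and backward (about the box +y). 0 = shut, 1.57 = upright, 2.1 = fully back at its stop. Unsprung, slightly damped hinge: below about upright it falls shut, beyond that it falls open and stays.
- lid_hinge (a point): Middle of the hinge line: on the box at x = +50, y = 0, z = 42 mm. The underside of the shut lid is level with it.
- lid_lip (a point): Middle of the free front end of the yellow lip (moves with the lid). The lip is 80 mm wide (y), 4 mm thick, 30 mm long, fixed to the middle of the lid's front edge and slanting 45 degrees forward (to the robot, box -x) and up; when shut its end is 20 mm in front of the box front and 64 mm above the ledge. Fingers come under it from the front.
- jar: White plastic jar with blue twist cap, loose, 66 mm diameter, 78 mm high, about 0.25 kg; origin at the centre of its underside, z up. It starts upright 9 to 15 mm behind the back of the box.
- torch: Bystander: black torch standing on its head, 48 mm diameter at the foot, 130 mm high. Origin at its underside.
- coaster: Bystander: grey stone coaster, 100 x 100 x 9 mm. Origin at the centre of its underside.
- tin: Bystander: round polish tin with red lid, 72 mm diameter, 26 mm high. Origin at the centre of its underside.
- brush: Bystander: shoe brush, 140 x 45 x 38 mm high, long along its x. Origin at the centre of its underside.
Mind the look-alikes: they are no part of the job. Of the things that look like the jar, the smaller one is meant.

How it is judged:
By the outcome, as a careful person would: the job done as asked, in the order asked, and still so for the second after the job is handed in, with the robot touching nothing.
It also fails if it takes over 58 s, if anything falls off the work surface, if the arm or the gripper's body presses on something with over 40 N, if the wrist force passes 120 N, or if a joint passes its speed limit or range.

## Working session

There is one attempt and no reset: what is moved stays moved. The work goes in short steps, Python scripts to look and compute and a shell command to move; the robot and the scene stay as the last step left them, time stands still between calls to the robot, and variables do not carry over. Pictures are saved under pics/ and viewed, at most 10 in all, crops included, and the job is handed in when it is done.

```bash
mkdir -p pics; ls; python3 - <<'E'
from workcell import bot
import cv2,numpy as np
o=bot.get_obs();print(o['clock'],o['eef_pos'],o['tool_rot'],o['grip_width'])
ims=[]
for c in('side','top'):
    im=bot.camera(c);cv2.imwrite(f'pics/{c}0.png',im);ims.append(im)
    for t in('carebox','jar','lid','lid_hinge','lid_lip','torch','coaster','tin','brush'):
        print(c,t,[(np.round(d['uv'],1).tolist(),round(d['confidence'],2)) for d in bot.spot_point(c,t)] if t!='lid' else '')
    i=bot.camera_info(c);print(np.round(i['camera_from_world'],3).tolist(),np.round(i['intrinsics'],1).tolist())
E
```

```text
pics
0.0 [0.13838018 0.47985172 0.25240523] [ 1.39928063e-01  9.90161104e-01 -1.04932471e-03 -1.56355369e-04] 0.08520441297189983
side carebox [([338.2, 271.1], 0.96)]
side jar [([236.2, 261.2], 0.76)]
side lid 
side lid_hinge [([316.8, 250.1], 0.61)]
side lid_lip [([377.1, 247.1], 0.85), ([292.6, 408.5], 0.45), ([401.4, 401.0], 0.33)]
side torch [([347.0, 179.9], 0.72)]
side coaster [([290.1, 411.6], 0.62)]
side tin [([384.9, 196.4], 0.83)]
side brush [([402.2, 398.4], 0.59)]
[[-0.993, -0.115, 0.001, 0.581], [-0.07, 0.603, -0.795, 0.113], [0.091, -0.79, -0.607, 0.948], [0.0, 0.0, 0.0, 1.0]] [[484.0, 0.0, 323.4], [0.0, 484.0, 235.1], [0.0, 0.0, 1.0]]
top carebox [([327.5, 267.4], 0.56)]
top jar [([320.8, 180.0], 0.82), ([333.9, 226.1], 0.77)]
top lid 
top lid_hinge [([323.4, 248.4], 0.7), ([203.7, 314.8], 0.45), ([327.9, 296.5], 0.33)]
top lid_lip [([326.7, 296.9], 0.84)]
top torch [([467.5, 260.4], 0.6)]
top coaster [([188.1, 252.2], 0.81)]
top tin [([440.4, 301.6], 0.69)]
top brush [([205.0, 318.2], 0.61)]
[[-0.013, -1.0, 0.016, -0.007], [-0.996, 0.011, -0.085, 0.613], [0.085, -0.017, -0.996, 1.107], [0.0, 0.0, 0.0, 1.0]] [[472.5, 0.0, 326.6], [0.0, 472.5, 240.4], [0.0, 0.0, 1.0]]
```

View pics/side0.png

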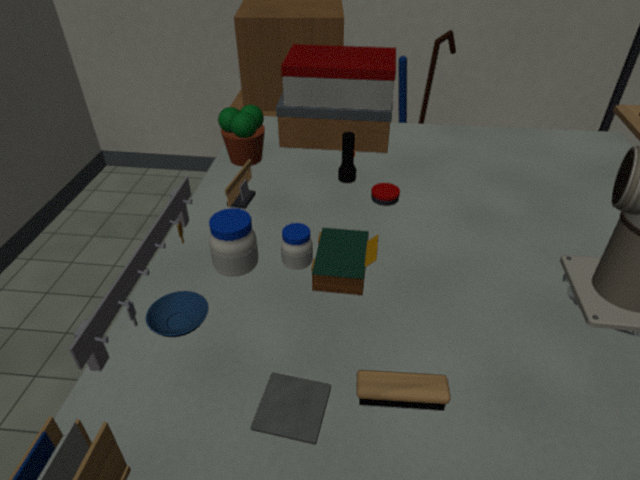

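View pics/top0.png

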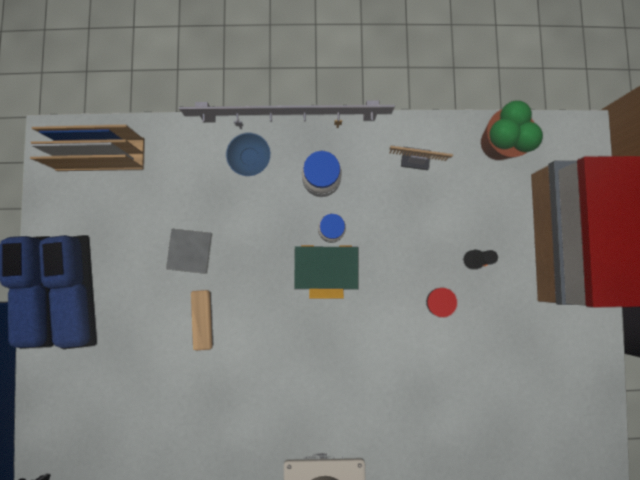

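The small jar is at top (332,227) / side (296,247), right behind the box. Its look-alike is the larger jar at top (321,172) / side (233,242). I choose the small one. The box's green lid is at top (327,268), with the yellow lip on the robot side at (327,294).

```bash
cat >h.py <<'E'
from workcell import bot
import cv2,numpy as np
from scipy.optimize import least_squares
def cam(c):
    i=bot.camera_info(c);return np.array(i['intrinsics']),np.array(i['distortion']),np.array(i['camera_from_world'])
def proj(c,P):
    K,D,T=cam(c);return cv2.projectPoints(np.float64(P).reshape(-1,1,3),cv2.Rodrigues(T[:3,:3])[0],T[:3,3],K,D)[0][:,0]
def at_z(c,uv,z):
    K,D,T=cam(c);n=cv2.undistortPoints(np.float64(uv).reshape(-1,1,2),K,D)[:,0]
    d=np.c_[n,np.ones(len(n))]@T[:3,:3];o=-T[:3,:3].T@T[:3,3]
    return o+d*((z-o[2])/d[:,2])[:,None]
def hsvmask(im,lo,hi):
    m=cv2.inRange(cv2.cvtColor(im,cv2.COLOR_BGR2HSV),lo,hi)
    n,l,s,ce=cv2.connectedComponentsWithStats(m);return [(l==k,s[k],ce[k]) for k in range(1,n) if s[k][4]>60]
E
python3 - <<'E'
from h import *
im={c:cv2.imread(f'pics/{c}0.png') for c in('side','top')}
for c in im:
    for nm,lo,hi in(('green',(65,60,20),(95,255,130)),('blue',(105,120,60),(125,255,255)),('yellow',(18,130,80),(30,255,255))):
        for m,s,ce in hsvmask(im[c],lo,hi):
            if 200<ce[0]<400 and 100<ce[1]<320:
                z={'green':.046,'blue':.078,'yellow':.055}[nm]
                cnt=cv2.findContours(m.astype(np.uint8),0,2)[0][0]
                box=cv2.boxPoints(cv2.minAreaRect(cnt))
                print(c,nm,s,ce.round(1),at_z(c,[ce],z).round(4)[0], at_z(c,box,z).round(4)[:,:2].tolist() if nm!='blue' else '')
print('jar',at_z('top',[(332,227)],.078),'torch',at_z('top',[(467.5,260.4)],0),'coaster',at_z('top',[(188,252)],.0),'tin',at_z('top',[(440,301.6)],0))
print('big',at_z('top',[(321,172)],.11))
big=cv2.resize(im['top'][150:320,260:400],None,fx=4,fy=4,interpolation=2);big2=cv2.resize(im['side'][190:310,200:400],None,fx=3,fy=3,interpolation=2)
cv2.imwrite('pics/crop1.png',big[:600]) 
E
```

```text
side green [218 105  45  32 897] [240.2 119.4] [ 0.9103 -0.605   0.046 ] [[1.0021, -0.6713], [0.8764, -0.7331], [0.8174, -0.5184], [0.931, -0.4679]]
side green [ 313  228   55   51 2226] [341.  253.1] [ 0.5494 -0.0022  0.046 ] [[0.5978, 0.0649], [0.6078, -0.087], [0.4994, -0.0814], [0.5018, 0.0679]]
side blue [209 208  42  33 988] [228.6 223.2] [ 0.7851 -0.0331  0.078 ] 
side blue [282 223  28  22 469] [295.  233.2] [ 0.6438 -0.0153  0.078 ] 
side yellow [365 235  13  31 265] [371.2 250.3] [ 0.4897 -0.007   0.055 ] [[0.5006, 0.0391], [0.4989, -0.0597], [0.4769, -0.0586], [0.4803, 0.0398]]
top green [ 295  247   63   41 2468] [326.  267.4] [ 0.5479 -0.0118  0.046 ] [[0.5967, 0.0606], [0.5951, -0.0854], [0.5012, -0.0837], [0.5031, 0.0613]]
top blue [ 304  151   36   36 1014] [321.4 168.6] [ 0.776  -0.0033  0.078 ] 
top blue [320 214  25  24 461] [331.9 225.7] [ 0.6424 -0.0259  0.078 ] 
top yellow [310 289  33   9 297] [326. 293.] [ 0.4885 -0.0108  0.055 ] [[0.4982, 0.0261], [0.4972, -0.0481], [0.4787, -0.0478], [0.4797, 0.0263]]
jar [[ 0.6394784  -0.02613722  0.078     ]] torch [[ 0.56197136 -0.36190974  0.        ]] coaster [[0.59071495 0.32493205 0.        ]] tin [[ 0.46209356 -0.2901856   0.        ]]
big [[ 0.76063103 -0.00214485  0.11      ]]
```

View pics/crop1.png

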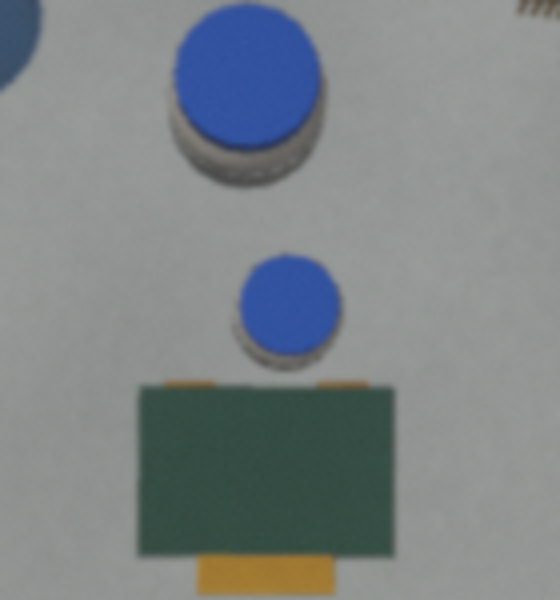

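The crop shows the small jar's cap at crop (290,305), directly behind the box's hinges. The big jar is well separate at (248,75). I'll push the small one to the right (−y), cradled against the two partly open fingertips.

```bash
python3 -m inch '[250,-206,0,0,0,-0.64,35, 250,-206,0,0,0,-0.64,35, 250,-206,0,0,0,-0.64,35, 250,-206,0,0,0,-0.64,35, 250,-206,0,0,0,-0.64,35, 250,-206,0,0,0,-0.64,35, 250,-206,0,0,0,-0.64,35, 250,-206,0,0,0,-0.64,35]'; python3 -m inch '[254,-204,0,0,0,-0.65,35, 254,-204,0,0,0,-0.65,35, 254,-204,0,0,0,-0.65,35, 254,-204,0,0,0,-0.65,35, 254,-204,0,0,0,-0.65,35, 254,-204,0,0,0,-0.65,35, 254,-204,0,0,0,-0.65,35, 254,-204,0,0,0,-0.65,35]'
```

```text
clock: 1.57
eef_pos: [0.3905, 0.2723, 0.2536]
tool_rot: [0.445, 0.896, 0.0, 0.0]
ft_force: [0.5, 1.2, 0.4]
grip_width: 0.0301
grasp_force: 0.0
clock: 2.23
eef_pos: [0.6445, 0.068, 0.253]
tool_rot: [0.708, 0.707, 0.0, 0.0]
ft_force: [0.3, 1.7, 0.1]
grip_width: 0.03
grasp_force: 0.0
```

```bash
python3 -m inch '[0,0,-35,0,0,0,35, 0,0,-70,0,0,0,35, 0,0,-105,0,0,0,35, 0,0,-135,0,0,0,35, 0,0,-160,0,0,0,35, 0,0,-180,0,0,0,35, 0,0,-195,0,0,0,35, 0,0,-206,0,0,0,35]'; python3 - <<'E'
from h import *
a=bot.camera('side')[180:320,200:420];b=bot.camera('top')[160:310,260:420]
f=lambda i:cv2.resize(i,(400,300*1))
cv2.imwrite('pics/pre.png',np.hstack([f(a),f(b)]))
print(bot.get_obs()['eef_pos'],bot.get_obs()['ft_force'])
E
```

```text
clock: 2.9
eef_pos: [0.6414, 0.0702, 0.0449]
tool_rot: [0.707, 0.707, -0.001, -0.001]
ft_force: [0.3, -0.3, -0.0]
grip_width: 0.0303
grasp_force: 0.0
[0.6408611  0.07023889 0.04478311] [-0.34944299 -0.37813585 -0.40398334]
```

View pics/pre.png

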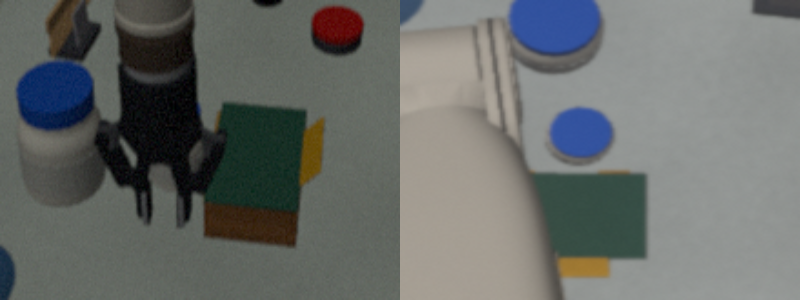

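```bash
python3 -m inch '[0,-12,0,0,0,0,35, 0,-24,0,0,0,0,35, 0,-34,0,0,0,0,35, 0,-42,0,0,0,0,35, 0,-48,0,0,0,0,35, 0,-53,0,0,0,0,35, 0,-58,0,0,0,0,35, 0,-63,0,0,0,0,35]'; python3 -m inch '[0,-6,0,0,0,0,35, 0,-12,0,0,0,0,35, 0,-18,0,0,0,0,35, 0,-24,0,0,0,0,35, 0,-30,0,0,0,0,35, 0,-36,0,0,0,0,35, 0,-42,0,0,0,0,35, 0,-48,0,0,0,0,35]'; python3 - <<'E'
from h import *
a=bot.camera('side')[180:320,200:420];b=bot.camera('top')[160:310,260:420]
f=lambda i:cv2.resize(i,(400,300*1))
cv2.imwrite('pics/mid.png',np.hstack([f(a),f(b)]))
E
```

```text
clock: 3.67
eef_pos: [0.6431, 0.0075, 0.0479]
tool_rot: [0.707, 0.707, 0.001, 0.0]
ft_force: [0.4, 2.3, 1.2]
grip_width: 0.0299
grasp_force: 1.1
clock: 4.33
eef_pos: [0.6426, -0.0411, 0.0473]
tool_rot: [0.707, 0.707, 0.0, -0.0]
ft_force: [-0.6, 3.9, 2.2]
grip_width: 0.0297
grasp_force: 1.8
```

View pics/mid.png

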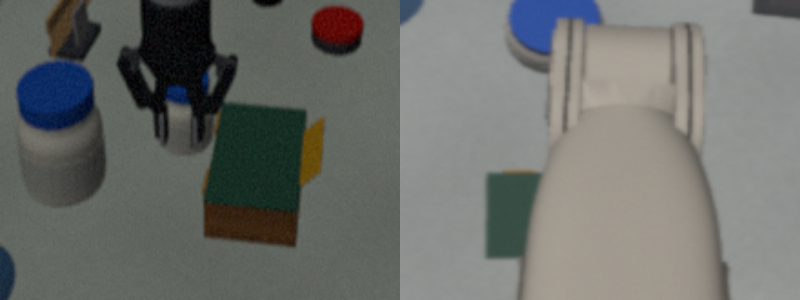

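The jar at (185,110) in the left pane is sliding upright ahead of the fingers, and the box hasn't moved. I'll keep pushing.

```bash
python3 -m inch '[0,-6,0,0,0,0,35, 0,-12,0,0,0,0,35, 0,-18,0,0,0,0,35, 0,-24,0,0,0,0,35, 0,-30,0,0,0,0,35, 0,-36,0,0,0,0,35, 0,-42,0,0,0,0,35, 0,-48,0,0,0,0,35]'; python3 -m inch '[0,-6,0,0,0,0,35, 0,-12,0,0,0,0,35, 0,-18,0,0,0,0,35, 0,-23,0,0,0,0,35, 0,-26,0,0,0,0,35, 0,-28,0,0,0,0,35, 0,-28,0,0,0,0,35, 0,-20,0,0,0,0,35]'; python3 -m inch '[0,12,0,0,0,0,35, 0,24,0,0,0,0,35, 0,24,30,0,0,0,35, 0,24,70,0,0,0,35, 0,24,110,0,0,0,35, 0,24,150,0,0,0,35, -40,24,180,0,0,0,20, -80,24,200,0,0,0,0]';  python3 -m inch '[-41,10,0,0,0,-0.12,0, -82,20,0,0,0,-0.24,0, -123,30,0,0,0,-0.36,0, -164,40,0,0,0,-0.48,0, -205,50,0,0,0,-0.6,0, -220,60,0,0,0,-0.7,0, -220,60,0,0,0,-0.7,0, -220,60,0,0,0,-0.7,0]'; python3 - <<'E'
from h import *
a=bot.camera('side');b=bot.camera('top')
f=lambda i:cv2.resize(i,(400,300*1))
cv2.imwrite('pics/jar.png',np.hstack([f(a[180:320,200:420]),f(b[160:310,260:420])]))
for c,im in(('side',a),('top',b)):
  for nm,lo,hi in(('green',(65,60,20),(95,255,130)),('blue',(105,120,60),(125,255,255)),('yellow',(18,130,80),(30,255,255))):
        for m,s,ce in hsvmask(im,lo,hi):
            if 200<ce[0]<400 and 150<ce[1]<320: print(c,nm,s,ce.round(1),at_z(c,[ce],{'green':.046,'blue':.078,'yellow':.055}[nm]).round(4)[0])
E
```

```text
clock: 5.1
eef_pos: [0.6424, -0.0894, 0.0471]
tool_rot: [0.707, 0.707, -0.0, -0.0]
ft_force: [-0.2, 1.2, -1.0]
grip_width: 0.03
grasp_force: 0.7
clock: 5.77
eef_pos: [0.6426, -0.11, 0.0474]
tool_rot: [0.708, 0.706, -0.0, 0.001]
ft_force: [0.3, -0.1, 0.5]
grip_width: 0.0299
grasp_force: 0.0
clock: 6.43
eef_pos: [0.5747, -0.083, 0.2448]
tool_rot: [0.706, 0.708, 0.002, 0.002]
ft_force: [0.1, -0.3, 0.5]
grip_width: 0.0067
grasp_force: 0.0
clock: 7.1
eef_pos: [0.352, -0.0235, 0.2426]
tool_rot: [0.906, 0.423, 0.001, 0.001]
ft_force: [-0.2, -0.3, 0.0]
grip_width: -0.0003
grasp_force: 0.0
side green [ 313  228   55   51 2239] [341.1 253. ] [ 0.5492 -0.0024  0.046 ]
side blue [294 190  25  18 359] [305.7 198.1] [ 0.6411 -0.1452  0.078 ]
side blue [209 208  42  33 993] [228.7 223.2] [ 0.7848 -0.0331  0.078 ]
side yellow [365 235  13  32 268] [371.1 250.4] [ 0.4899 -0.0068  0.055 ]
top green [ 295  247   63   41 2463] [326.  267.5] [ 0.5478 -0.0117  0.046 ]
top blue [ 304  151   36   36 1014] [321.4 168.6] [ 0.776  -0.0033  0.078 ]
top blue [377 215  25  24 460] [389.2 226.2] [ 0.6401 -0.158   0.078 ]
top yellow [310 289  33   9 297] [326. 293.] [ 0.4885 -0.0108  0.055 ]
```

View pics/jar.png

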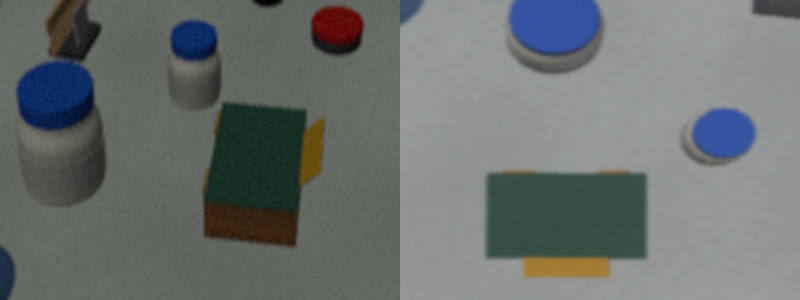

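The jar at (720,135) in the right pane is upright and clear of the box, about 35 mm past its side. The box hasn't moved. I'll check the joint angles before the turn.

```bash
python3 -c "
from h import *
print(bot.get_obs()['joint_pos'])"; python3 -m inch '[0,0,0,0,0,-0.1,0, 0,0,0,0,0,-0.2,0]';  python3 -c "
from h import *
print(bot.get_obs()['joint_pos'])"
```

```text
[-6.80738581e-02 -4.60839564e-02 -3.46245245e-01  1.26842324e+00
 -9.39085680e-05  2.20039074e+00]
clock: 7.37
eef_pos: [0.3538, -0.0246, 0.242]
tool_rot: [0.945, 0.327, 0.0, 0.0]
ft_force: [0.3, -0.2, 0.5]
grip_width: -0.0001
grasp_force: 0.0
[-6.92860340e-02 -4.37618265e-02 -3.45373776e-01  1.26874745e+00
 -6.05520163e-05  2.40531477e+00]
```

```bash
python3 -m inch '[0,0,0,0,0,0.9,0, 0,0,0,0,0,0.9,0, 0,0,0,0,0,0.9,0, 0,0,0,0,0,0.9,0, 0,0,0,0,0,0.9,0, 0,0,0,0,0,0.9,0, 0,0,0,0,0,0.9,0, 0,0,0,0,0,0.9,0]' | tail -1;python3 -m inch '[0,0,0,0,0,0.9,0, 0,0,0,0,0,0.9,0, 0,0,0,0,0,0.9,0, 0,0,0,0,0,0.9,0, 0,0,0,0,0,0.9,0, 0,0,0,0,0,0.9,0, 0,0,0,0,0,0.9,0, 0,0,0,0,0,0.9,0]' | tail -1; python3 -m inch '[0,0,0,0,0,0.676,0, 0,0,0,0,0,0.676,0, 0,0,0,0,0,0.676,0, 0,0,0,0,0,0.676,0, 0,0,0,0,0,0.676,0, 0,0,0,0,0,0.676,0, 0,0,0,0,0,0.676,0, 0,0,0,0,0,0.676,0]'; python3 -m inch '[40,12,-20,0,-0.785,0,0, 40,12,-20,0,-0.785,0,0, 40,12,-20,0,-0.785,0,0, 40,12,-20,0,-0.785,0,0, 40,12,-20,0,-0.785,0,0, 40,12,-20,0,-0.785,0,0, 40,12,-20,0,-0.785,0,0, 40,12,-20,0,-0.785,0,0]';  python3 -c "
from h import *
print(bot.get_obs()['joint_pos'])"
```

```text
grasp_force: 0.0
grasp_force: 0.0
clock: 9.37
eef_pos: [0.3529, -0.0246, 0.2419]
tool_rot: [-0.001, 1.0, -0.0, -0.0]
ft_force: [-0.2, 0.6, -0.1]
grip_width: 0.0003
grasp_force: 0.0
clock: 10.03
eef_pos: [0.3889, -0.0125, 0.2184]
tool_rot: [-0.001, 0.925, -0.0, 0.381]
ft_force: [-0.8, 1.0, -0.2]
grip_width: 0.0001
grasp_force: 0.0
[-0.06525292 -0.46705331 -0.99664264  0.26125029  0.04592797 -0.04846409]
```

```bash
python3 -m inch '[8,0,-30,0,-0.02,0,0, 16,0,-60,0,-0.02,0,0, 24,1,-90,0,-0.02,0,0, 30,1,-115,0,-0.02,0,0, 32,1,-140,0,-0.02,0,0, 32,1,-158,0,-0.02,0,0, 32,1,-168,0,-0.02,0,0, 32,1,-168,0,-0.02,0,0]'; python3 - <<'E'
from h import *
print(bot.get_obs()['joint_pos'],bot.get_obs()['eef_pos'])
a=bot.camera('side')
cv2.imwrite('pics/lip.png',cv2.resize(a[190:310,280:440],(800,600),interpolation=2))
E
```

```text
clock: 10.7
eef_pos: [0.4777, -0.015, 0.0848]
tool_rot: [-0.002, 0.928, 0.001, 0.373]
ft_force: [1.1, 0.5, 5.5]
grip_width: 0.0001
grasp_force: 2.0
[-0.05565443  0.15592339 -1.07963217 -0.42899984  0.0411692  -0.0437149 ] [ 0.47770104 -0.01500984  0.08481774]
```

View pics/lip.png

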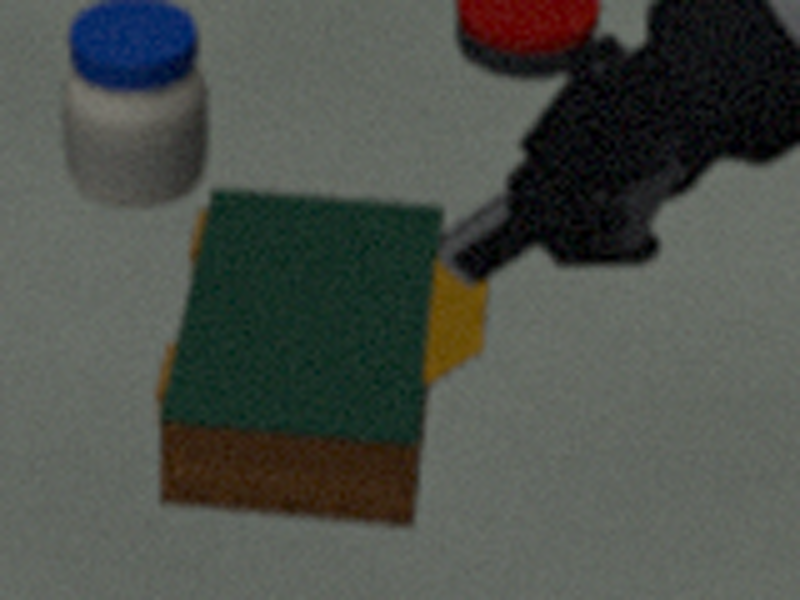

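The side view shows the fingers resting on top of the lip at (465,265), because the arm ran into joint 3's range at this tilt. I'll back off upward and work out which tilts can be reached.

```bash
python3 -m inch '[-5,0,15,0,0,0,0, -10,0,40,0,0,0,0, -15,0,75,0,0,0,0, -15,0,105,0,0,0,0, -15,0,105,0,0,0,0]'; cat > fk.py <<'E'
from h import *
o=bot.get_obs();q=o['joint_pos'];e=o['eef_pos']
D=[(.241,.005,1.335,.4996,.2524),(-.0461,-.3462,1.2684,.3533,.2426),(-.0438,-.3454,1.2687,.3546,.242),(-.467,-.9966,.2613,.3891,.2184),(.1559,-1.0796,-.429,.4779,.0848),(q[1],q[2],q[3],np.hypot(*e[:2]),e[2])]
def rows(a,b,c):
    s=a-b;p=s+c
    return [1,0,np.sin(a),np.cos(s),np.sin(s),np.cos(p)],[0,1,np.cos(a),-np.sin(s),np.cos(s),-np.sin(p)]
A=[];y=[]
for a,b,c,r,z in D: A+=rows(a,b,c);y+=[r,z]
x,res,rk,sv=np.linalg.lstsq(np.array(A),np.array(y),rcond=None)
print('params',x.round(3),rk,sv.round(3),'resid',np.abs(np.array(A)@x-y).max())
def ik(r,z,tilt):
    p=np.pi/2-tilt
    f=lambda v:np.array(rows(v[0],v[1],p-v[0]+v[1]))@x-[r,z]
    s=least_squares(f,[.2,-.8]);a,b=s.x
    return a,b,p-a+b,np.abs(s.fun).max()
E
python3 - <<'E'
from fk import *
print(q,e)
for t in (.2,.3,.4,.5,.6,.7,.785,.9): print(t,[np.round(ik(r,z,t),3).tolist() for r,z in((.458,.05),(.43,.05),(.5,.1))])
E
```

```text
clock: 11.17
eef_pos: [0.4624, -0.0152, 0.1986]
tool_rot: [-0.003, 0.926, -0.0, 0.378]
ft_force: [0.4, -0.1, 0.8]
grip_width: 0.0004
grasp_force: 0.0
params [-0.001  0.242  0.494  0.392  0.008  0.384] 6 [4.709 3.45  1.169 0.63  0.377 0.142] resid 0.0005276339273431185
[-0.05894155 -0.21698862 -0.93177796  0.08079446  0.04302379 -0.04679638] [ 0.46241588 -0.01515859  0.19864744]
0.2 [[0.252, -0.615, 0.505, 0.0], [0.206, -0.681, 0.484, 0.0], [0.242, -0.452, 0.677, 0.0]]
0.3 [[0.21, -0.713, 0.348, 0.0], [0.163, -0.777, 0.33, 0.0], [0.191, -0.553, 0.527, 0.0]]
0.4 [[0.18, -0.812, 0.179, 0.0], [0.134, -0.875, 0.162, 0.0], [0.149, -0.653, 0.369, 0.0]]
0.5 [[0.168, -0.91, -0.007, 0.0], [0.123, -0.973, -0.024, 0.0], [0.119, -0.753, 0.199, 0.0]]
0.6 [[0.18, -1.008, -0.217, 0.0], [0.139, -1.071, -0.239, 0.0], [0.105, -0.852, 0.014, 0.0]]
0.7 [[0.228, -1.105, -0.463, 0.0], [0.197, -1.171, -0.497, 0.0], [0.114, -0.949, -0.192, 0.0]]
0.785 [[0.311, -1.187, -0.712, 0.0], [0.301, -1.257, -0.772, 0.0], [0.145, -1.031, -0.39, 0.0]]
0.9 [[0.518, -1.295, -1.142, 0.0], [0.584, -1.378, -1.291, 0.0], [0.238, -1.138, -0.705, 0.0]]
```

```bash
python3 -m inch '[-20,2,0,0,0.1,0,0, -38,4,-10,0,0.225,0,0, -38,4,-30,0,0.225,0,0, -38,4,-50,0,0.225,0,0, -38,4,-75,0,0.225,0,0, -38,4,-100,0,0.225,0,0, -38,4,-125,0,0.225,0,0, -38,4,-142,0,0.225,0,0]';  python3 -m inch '[0,0,0,0,0,0,0]'; python3 - <<'E'
from h import *
o=bot.get_obs();print(o['joint_pos'],o['eef_pos'])
a=bot.camera('side')
cv2.imwrite('pics/lip2.png',cv2.resize(a[190:310,280:440],(800,600),interpolation=2))
E
```

```text
clock: 11.83
eef_pos: [0.4197, -0.0109, 0.0462]
tool_rot: [-0.002, 0.964, 0.001, 0.265]
ft_force: [0.6, 0.5, -1.1]
grip_width: 0.0001
grasp_force: 0.0
clock: 11.92
eef_pos: [0.4176, -0.0108, 0.0441]
tool_rot: [-0.002, 0.965, 0.001, 0.261]
ft_force: [-0.8, -0.1, 0.8]
grip_width: -0.0002
grasp_force: 0.0
[-0.04185489  0.12358617 -1.03611752 -0.11748113  0.02363192 -0.04041097] [ 0.41757195 -0.01083004  0.04408101]
```

View pics/lip2.png

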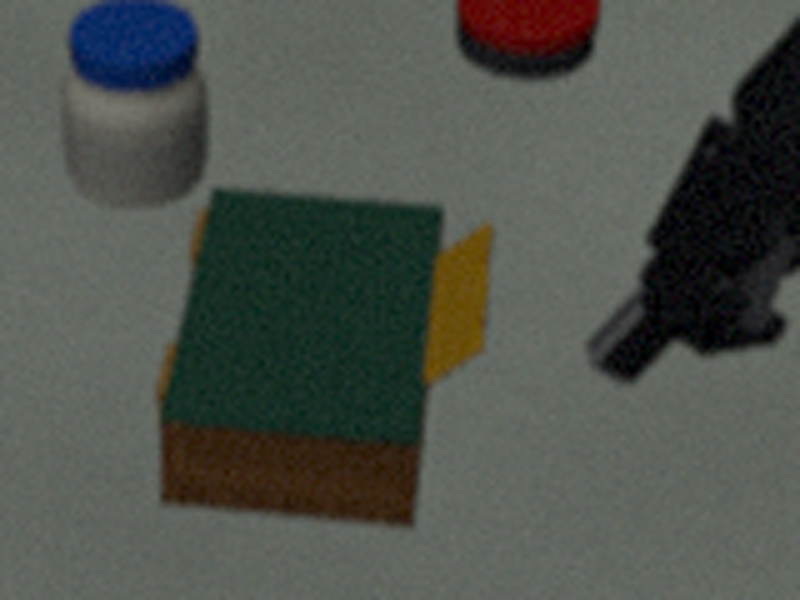

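The fingers at (620,360) are now in front of and below the lip, whose end is at (490,290). Next I slide under it and follow the lid's arc.

```bash
python3 -m inch '[15,0,0,0,0,0,0, 30,0,0,0,0,0,0, 38,0,4,0,0,0,0, 43,0,10,0,0,0,0, 47,0,16,0,0,0,0, 48,0,21,0,0,0,0, 49,0,26,0,0,0,0, 49,0,30,0,0,0,0]'; python3 -m inch '[1,0,4,0,0,0,0, 2,0,9,0,0,0,0, 3,0,14,0,0,0,0, 4,0,18,0,0,0,0, 6,0,22,0,0,0,0, 6,0,22,0,0,0,0]'; python3 - <<'E'
from h import *
a=bot.camera('side')
cv2.imwrite('pics/lift.png',cv2.resize(a[190:310,280:440],(800,600),interpolation=2))
E
```

```text
clock: 12.63
eef_pos: [0.4702, -0.0109, 0.0792]
tool_rot: [-0.003, 0.964, 0.0, 0.267]
ft_force: [-0.4, -0.0, -1.9]
grip_width: 0.0002
grasp_force: 0.4
clock: 13.13
eef_pos: [0.4759, -0.011, 0.1004]
tool_rot: [-0.003, 0.964, 0.0, 0.266]
ft_force: [-3.3, 0.5, -0.9]
grip_width: 0.0002
grasp_force: 1.0
```

View pics/lift.png

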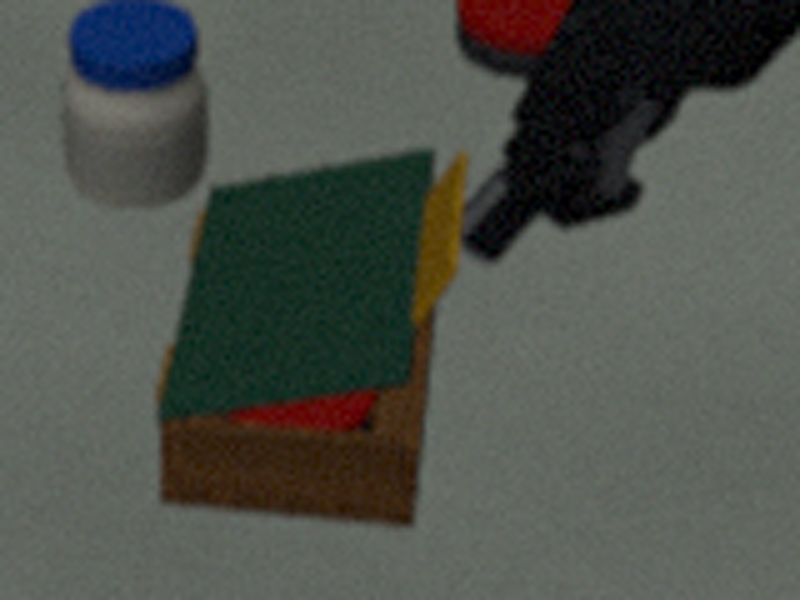

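The lid is up about 0.3 rad with the fingertip under the lip at (470,240), and the box and jar haven't moved. I'll continue along the arc.

```bash
python3 -m inch '[4,0,11,0,0,0,0, 8,0,18,0,0,0,0, 13,0,23,0,0,0,0, 19,0,28,0,0,0,0, 25,0,34,0,0,0,0, 31,0,38,0,0,0,0, 38,0,43,0,0,0,0, 45,0,46,0,0,0,0]'; python3 - <<'E'
from h import *
print(bot.get_obs()['ft_force'])
a=bot.camera('side')
cv2.imwrite('pics/lift2.png',cv2.resize(a[170:310,270:440],(728,600),interpolation=2))
E
```

```text
clock: 13.85
eef_pos: [0.522, -0.011, 0.1468]
tool_rot: [-0.003, 0.964, 0.0, 0.266]
ft_force: [-2.6, -0.3, 3.6]
grip_width: -0.0
grasp_force: 1.4
[-2.62798455 -0.29668088  3.59420893]
```

View pics/lift2.png

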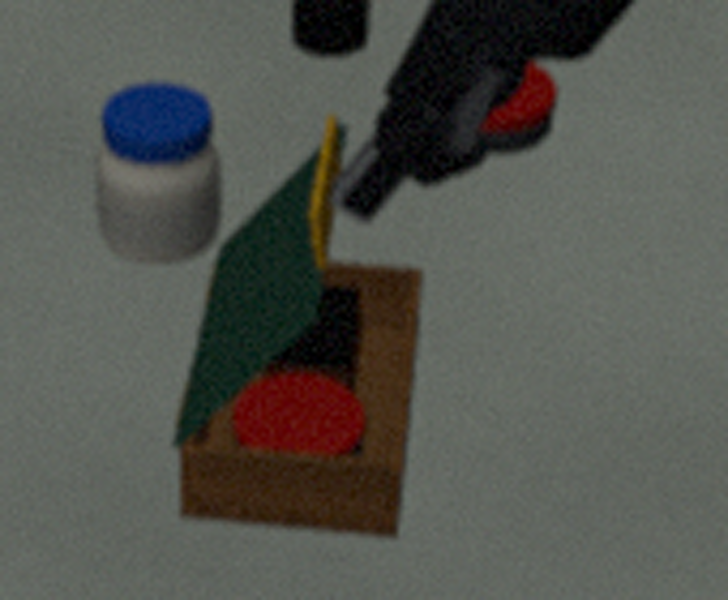

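The lid is about 1 rad open with the fingertip pushing under the lip at (350,200). The box and jar haven't moved. That was my last picture, so from here I check with numbers.

```bash
python3 -m inch '[12,0,4,0,0,0,0, 22,0,7,0,0,0,0, 33,0,8,0,0,0,0, 43,0,8,0,0,0,0, 53,0,8,0,0,0,0, 63,0,7,0,0,0,0, 72,0,6,0,0,0,0, 80,0,4,0,0,0,0]';python3 -m inch '[6,0,-2,0,0,0,0, 10,0,-4,0,0,0,0, 13,0,-5,0,0,0,0, 13,0,-5,0,0,0,0, 13,0,-5,0,0,0,0, 13,0,-5,0,0,0,0]'; cat >chk.py <<'E'
from h import *
print(bot.get_obs()['ft_force'])
L=[(-.1,.075,0),(-.1,-.075,0)]
def lid(th,s,y):return (.599-s*np.cos(th),-.011+y,.042+s*np.sin(th))
for th in(1.2,1.57,1.8,2.1):
    print('pred',th,{c:proj(c,[lid(th,.1,.075),lid(th,.1,-.075),lid(th,0,.075),lid(th,0,-.075)]).round().tolist() for c in('side','top')})
for c in('side','top'):
  im=bot.camera(c)
  for nm,lo,hi in(('green',(65,60,20),(95,255,130)),('blue',(105,120,60),(125,255,255)),('yellow',(18,130,80),(30,255,255)),('wood',(5,60,40),(17,255,255))):
        for m,s,ce in hsvmask(im,lo,hi):
            if 200<ce[0]<400 and 150<ce[1]<320: print(c,nm,s,ce.round(1))
  print(c,[(np.round(d['uv']),round(d['confidence'],2)) for t in('lid_lip','lid_hinge') for d in bot.spot_point(c,t)])
E
python3 chk.py
```

```text
clock: 14.57
eef_pos: [0.6014, -0.0109, 0.1491]
tool_rot: [-0.003, 0.964, 0.0, 0.265]
ft_force: [-0.2, 0.0, -0.0]
grip_width: -0.0003
grasp_force: 0.0
clock: 15.07
eef_pos: [0.6131, -0.0109, 0.1444]
tool_rot: [-0.003, 0.964, 0.0, 0.265]
ft_force: [0.1, 0.8, -0.1]
grip_width: -0.0
grasp_force: 0.0
[ 0.0863257   0.75244042 -0.06951184]
pred 1.2 {'side': [[331.0, 237.0], [339.0, 193.0], [312.0, 275.0], [321.0, 228.0]], 'top': [[291.0, 260.0], [361.0, 259.0], [294.0, 246.0], [357.0, 245.0]]}
pred 1.57 {'side': [[311.0, 233.0], [321.0, 189.0], [312.0, 275.0], [321.0, 228.0]], 'top': [[291.0, 243.0], [361.0, 242.0], [294.0, 246.0], [357.0, 245.0]]}
pred 1.8 {'side': [[299.0, 233.0], [310.0, 189.0], [312.0, 275.0], [321.0, 228.0]], 'top': [[291.0, 232.0], [361.0, 232.0], [294.0, 246.0], [357.0, 245.0]]}
pred 2.1 {'side': [[284.0, 237.0], [297.0, 193.0], [312.0, 275.0], [321.0, 228.0]], 'top': [[291.0, 220.0], [360.0, 220.0], [294.0, 246.0], [357.0, 245.0]]}
side green [ 283  195   38   79 1211] [302.3 235.8]
side blue [294 190  19  14 137] [303.9 194.8]
side blue [209 208  42  33 992] [228.7 223.1]
side yellow [272 199  23  27 378] [283.2 212. ]
side wood [ 221  124   44   82 1093] [239.4 155.9]
side wood [ 312  229   56   66 1956] [340.4 264.6]
side [(array([277., 208.]), 0.92), (array([316., 250.]), 0.93)]
top blue [ 304  151   36   36 1013] [321.4 168.6]
top blue [377 215  25  24 460] [389.2 226.2]
top yellow [310 208  35  13 455] [327. 214.]
top wood [295 247  15  42 272] [298.9 273.2]
top wood [348 255  10  33 206] [353.9 269.7]
top wood [ 191  290   21   60 1109] [201.1 319.9]
top [(array([327., 206.]), 0.97), (array([190., 251.]), 0.37)]
```

The lid is at its stop: its top edge is at side column 283, against 284 predicted for 2.1 rad. The arm feels no force, so I retreat clear.

```bash
python3 -m inch '[-20,0,15,0,0,0,0, -45,0,35,0,0,0,0, -75,0,55,0,0,0,0, -110,0,70,0,0,0,0, -145,0,80,0,0,0,0, -180,0,90,0,0,0,0, -200,0,100,0,0,0,0, -200,0,100,0,0,0,0]'; python3 -m inch '[0,0,0,0,0,0,0, 0,0,0,0,0,0,0, 0,0,0,0,0,0,0, 0,0,0,0,0,0,0, 0,0,0,0,0,0,0, 0,0,0,0,0,0,0]'|head -2; python3 chk.py | grep -v pred
```

```text
clock: 16.03
eef_pos: [0.4107, -0.0109, 0.2461]
tool_rot: [-0.003, 0.964, 0.0, 0.267]
ft_force: [-0.3, 0.3, -0.3]
grip_width: 0.0
grasp_force: 0.0
clock: 16.53
eef_pos: [0.4137, -0.0109, 0.2439]
[-0.81868381  0.39528372 -0.04785803]
side green [ 283  195   38   79 1368] [302.4 233.6]
side blue [294 190  25  18 263] [307.7 196.7]
side blue [ 209  208   42   33 1004] [228.8 223.3]
side yellow [273 199  22  27 376] [283.2 212. ]
side wood [ 221  125   44   81 1112] [239.7 155.5]
side wood [ 312  229   56   66 1985] [340.1 264.5]
side [(array([276., 210.]), 0.85), (array([316., 252.]), 0.66)]
top blue [ 304  151   36   36 1011] [321.4 168.6]
top blue [377 215  25  24 460] [389.2 226.2]
top yellow [310 208  35  13 455] [327. 214.]
top wood [ 295  246   63   43 1799] [327.4 267.4]
top wood [ 191  290   21   60 1111] [201.1 319.8]
top [(array([327., 207.]), 0.81), (array([324., 244.]), 0.89)]
```

The lid stays open, and the box's outline in the top view is where it started (columns 295–358). The jar is upright and to the side.

```bash
python3 -c "
from workcell import bot
print(bot.job_done())"
```

```text
the job is handed in; nothing more can be done
None
```

I pushed the jar upright to the right, about 35 mm clear of the box, then opened the lid to its back stop, where it stays by itself. The box and the other things did not visibly move, though on a first try at the lid the fingertips rested on the lip with about 5.5 N. I handed the job in after about 17 s of robot time, and no verdict was returned.

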